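Set the play of a slat roller jig under its pried-open cap

ROBOT

A 6-joint arm with a two-finger parallel gripper is mounted at the origin on the work surface. World frame = base frame: x ahead of the robot, y to its left, z up, the work surface at z = 0. Lengths are in m, angles in rad, forces in N, time in s.
With the tool pointing down it reaches from about 0.275 to 1 m from the base axis. Payload 8.4 kg.
Tool frame: the origin (TCP) lies on the centre line of the jaws, within the pads' length; the fingertips stand 17 mm ahead of it and the grasp point (between the pads) lies 2 mm behind it (bot.tcp_to_tips is the y of the fingertips in the tool frame, in m); y points along the fingers, z is the direction in which the jaws open and shut, and the axes are right-handed (so a half turn about y gives the same grasp; the last joint's range is limited). The gripper opens to 85 mm and grips with 20 to 120 N. Pads are 22 mm wide; open, the fingers measure 114 mm over their backs; the gripper's body (76 mm by 85 mm) begins 54 mm behind the grasp point. The pads swing forward as they close: fully open they stand 13 mm farther back than shut.
Start: joints at [-1.135, 0.353, 1.633, -0, 1.155, -0.002], TCP at [0.265, -0.566, 0.248] pointing down, gripper open.
Joint ranges: [-2.63, 2.63], [-0.92, 2.1], [0.06, 2.66], [-1.3, 4.44], [0, 2.69], [-3.02, 3.02]. Speed limits (rad/s): [2.22, 2.22, 2.79, 3.14, 3.14, 3.14].

INTERFACE

Orientations are given as a unit quaternion [x, y, z, w].
In Python, from workcell import bot, hand, kinematics, get_obs, vision, hand_in gives the robot as it stands. The module is installed in compiled form; this text tells all that it offers. Calls block until the motion is done:
- bot.reach(position, orientation): joint-space move of the TCP to a pose.
- bot.servo_line(position, ori=None, velocity=0.15): straight line of the TCP; ori=None keeps the orientation; velocity is the mean speed in m/s.
- bot.goto_joints(angles): joint-space move.
- hand.move_gripper(opening, strength=None): finger opening in m; strength is the grip in N (None keeps the last); returns when the fingers have stopped.
- bot.dwell(seconds).
- kinematics.solve_ik(position, orientation): joint angles nearest the present ones, or None.
- get_obs(): the state.
- vision.read_camera(name): name is "side" or "top"; returns a dict with "frame" (420x560x3 uint8, red, green, blue), "intrinsics" (3x3 intrinsics, pixels), "view" (4x4, takes a point from world to camera coordinates). Camera axes: x right, y down, z forward; pixel columns grow to the right and rows downward; lengths in m; the calibration is good to about 2 mm. A picture is of the moment at which its call begins. There is no depth.
A pose or a line that the arm cannot do raises bot.IKError and nothing moves.
- hand_in(): hands the job in, once; it reports no verdict.
The state is a dict: "time_s": time; "joint_pos": joint angles; "joint_vel": joint speeds; "joint_efforts": joint torques, N m; "position": TCP position; "orientation": TCP orientation; "wrist_force": force on the tool from outside, world axes, zero at the start; "ft_torque": the same for the moment, N m; "gripper_width": finger opening in m.
Only numpy, scipy, OpenCV 4.12 (cv2) and the standard library are available. Lean on these libraries where they do the work, as an engineer would, in place of code of your own. Each camera call takes 0.05 s, during which the arm holds its last target.

TASK

On the nest-box bench, use the blade of the wooden-handled scraper, not your fingers, to pry up the hinged cap of the roller jig by its lip until it falls fully open, then lay the scraper back down flat on the bench top. Turn the thumbscrew that was under the cap clockwise until it seats, then back it off a quarter turn and finish while still gripping the screw there, so that a colleague could tighten its lock nut. Leave the screwdriver, glue bottle and loose wood where they are.

Things in the scene. Friction and masses are not known exactly. Their poses are not given: they have to be found in the camera images.
- jig: Slat roller jig, fixed; plywood base 24 mm thick, x -85 to 65, y +-120 mm. Origin at bench height; +x away from the robot, +y left, yaw varies. At y = 55 mm a grey square cap, x -55 to 55, y 0 to 110 mm, top 94 mm high when shut. At y = -111 to -12 mm two aluminium cheeks 82 mm high and a wooden roller 84 mm high over a fixed slat that reaches from x = -100 to 90 mm.
- cover (a joint): Hinge angle of the cap (rad): 0 shut, 2.3 fully open, laid over backwards. Hinge along the cap's far (+x) lower edge. The cap weighs 130 g, has no latch, and falls shut below about 1.1 rad and fully open by itself beyond that.
- cover_hinge (a point): Mid-point of the cap's hinge line, 42 mm above the bench, at jig x = +55, y = +55 mm. The line runs along the jig's y.
- cover_lip (a point): Middle of the outer edge of the cap's lip, underside: 42.5 mm above the bench when shut, 128 mm from the hinge line. The lip is a flat tongue 60 mm wide, 3.5 mm thick, sticking out 18 mm from the cap's robot-side wall. Below it a gap 9 mm high and 18 mm deep, open to the robot, over a ledge 33.5 mm above the bench: room for the blade, not for a finger.
- scraper_grip (a point): Scraper, loose: rectangular wooden handle 110 long, 26 wide, 24 mm high, with a stiff flat steel blade. Point in the handle near the balance point, 12 mm above the bench as it lies; its x axis points to the blade's tip 120 mm away, z up. Handle reaches 70 mm behind it, 40 ahead. About 120 g. Lies left or right of the jig, the screwdriver on the other side.
- scraper_tip (a point): Middle of the blade's tip: the blade is 30 mm wide, 3 mm thick, about 68 mm of it free, its mid-plane 10.5 mm above the bench as the tool lies (1.5 mm below scraper_grip).
- thumbscrew (a joint): Turn of the thumbscrew (rad), growing clockwise seen from above. It seats against a hard stop at 4.0; it starts 0.45 to 1.3 short of that. A quarter turn is 1.57. It turns with slight friction (0.05 N m), stays where it is left and does not rise or sink.
- thumbscrew_grip (a point): On the screw's upright axis at gripping height, 74 mm above the bench, at jig x = 0, y = 55 mm. The head is a flat upright steel wing 40 mm long (this point's x axis), 10 mm thick (y axis), from 60 to 86 mm above the bench. With the cap open only the housing's rim, 42 mm high, stands round it, 55 mm off.
- screwdriver: Bystander: screwdriver lying on the bench, round handle. Leave it.
- offcut: Bystander: loose plywood board 170 x 120 x 18 mm at the right. Origin under its centre.
- slat_piece: Bystander: loose piece of slat 50 x 140 x 14 mm lying close to the robot. Origin under its centre.
- glue: Bystander: white round bottle 60 mm across, 150 mm high, standing at the left. Origin under its centre.
There are look-alikes about, which are no part of the job. Of the things like the part that bears scraper_grip, leave any that is red; of the rest the larger one is meant.

How it is judged:
On the way, in this order (a step that is already met when the one before it is completed fails the run):
1. the scraper lifts the cap: cap open more than 0.3 rad while the scraper bears on it (value of joint cover above 0.3 rad and contact force between scraper and cover above 0.1 N), for 0.1 s.
2. the cap lies fully open and the scraper lies on the bench, let go (value of joint cover above 2 rad and height (world z) of scraper_grip below 0.02 m and height (world z) of scraper_tip below 0.022 m and contact force between the fingers and scraper below 0.1 N), for 0.2 s.
3. the gripped thumbscrew is seated (within 0.06 rad of its stop) (value of joint thumbscrew above 3.94 rad and contact force between the fingers and thumbscrew above 1 N), for 0.1 s.
4. the gripped thumbscrew is a quarter turn back from its stop (value of joint thumbscrew between 2.18 and 2.68 rad and contact force between the fingers and thumbscrew above 2 N), for 0.3 s.
At the end, for the whole second after the job is handed in: The fingers hold the thumbscrew (more than 2 N) a quarter turn, give or take 0.25 rad, back from its stop (joint 2.18 to 2.68); the cap is open beyond 2.0 rad; the scraper lies flat on the bench top (its grip point below 20 mm, tip below 22 mm), untouched by the arm (all of step 4 and value of joint cover above 2 rad and height (world z) of scraper_grip below 0.02 m and height (world z) of scraper_tip below 0.022 m and contact force between the arm and scraper below 0.1 N); the arm keeps its last pose, push and grip.
It fails at once if the fingers touch the cap (more than 1 N) (contact force between the fingers and cover above 1 N).
It fails at once if a loose bystander is moved more than 30 mm (distance of any of screwdriver, offcut, slat_piece, glue from where it was at the start of the episode above 0.03 m).
It also fails if it takes over 64 s, if anything falls off the work surface, if the arm or the gripper's body presses on something with over 40 N, if the wrist force passes 120 N, or if a joint passes its speed limit or range.

## Working session

There is one attempt and no reset: what is moved stays moved. The work goes in short steps, each a Python script; the robot and the scene stay as the last script left them, time stands still between calls to the robot, and variables do not carry over. Pictures are saved under pics/ and viewed, and the job is handed in when it is done.

```bash
mkdir -p pics; ls
python3 - <<'E'
from workcell import bot, hand, kinematics, get_obs, vision
import cv2,numpy as np
for n in("top","side"):
    r=vision.read_camera(n); cv2.imwrite(f"pics/{n}0.png",r["frame"][:,:,::-1]); print(n,r["intrinsics"].tolist(),r["view"].round(4).tolist())
o=get_obs(); print(o["time_s"],o["position"],o["orientation"],o["gripper_width"],bot.tcp_to_tips)
E
```

```text
pics
top [[431.4527618179912, 0.0, 281.71690236299355], [0.0, 431.4527618179912, 207.97254215172612], [0.0, 0.0, 1.0]] [[0.0182, -0.9998, 0.0052, 0.0105], [-0.9927, -0.0186, -0.1191, 0.5221], [0.1192, -0.003, -0.9929, 1.2367], [0.0, 0.0, 0.0, 1.0]]
side [[485.01250665618505, 0.0, 273.21146713541907], [0.0, 485.01250665618505, 201.00813237625178], [0.0, 0.0, 1.0]] [[-0.9429, -0.3322, 0.0226, 0.4755], [-0.1935, 0.4914, -0.8491, 0.142], [0.271, -0.805, -0.5277, 1.2591], [0.0, 0.0, 0.0, 1.0]]
0.1 [ 0.26478165 -0.56569848  0.2476367 ] [-0.15364427  0.69066725 -0.68980123  0.15344857] 0.08527969445827116 0.017
```

View pics/top0.png

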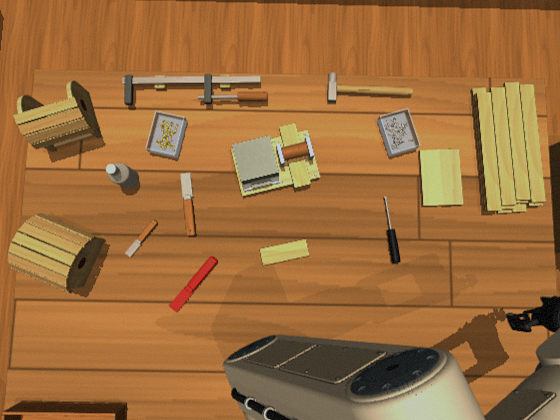

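View pics/side0.png

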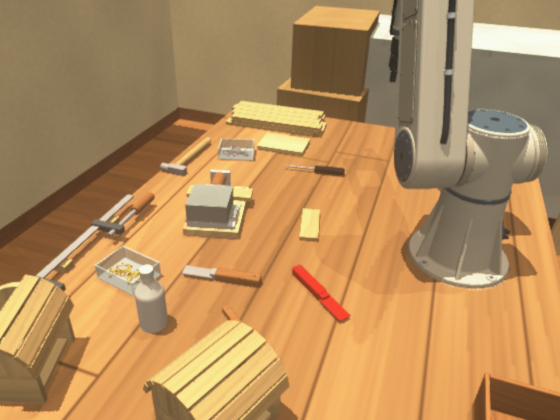

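Candidates for the scraper in the top view are red (193,285), which is excluded, small wooden (142,238), and larger wooden (188,205). I choose the larger wooden one and check it in a close crop.

Run:
```python
import cv2,numpy as np
a=cv2.imread("pics/top0.png"); 
cv2.imwrite("pics/c1.png",cv2.resize(a[110:260,120:330],(798,570),interpolation=cv2.INTER_CUBIC))
a=cv2.imread("pics/side0.png"); 
cv2.imwrite("pics/c2.png",cv2.resize(a[160:300,150:330],(771,600),interpolation=cv2.INTER_CUBIC))
```

```text
(no output)
```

View pics/c1.png

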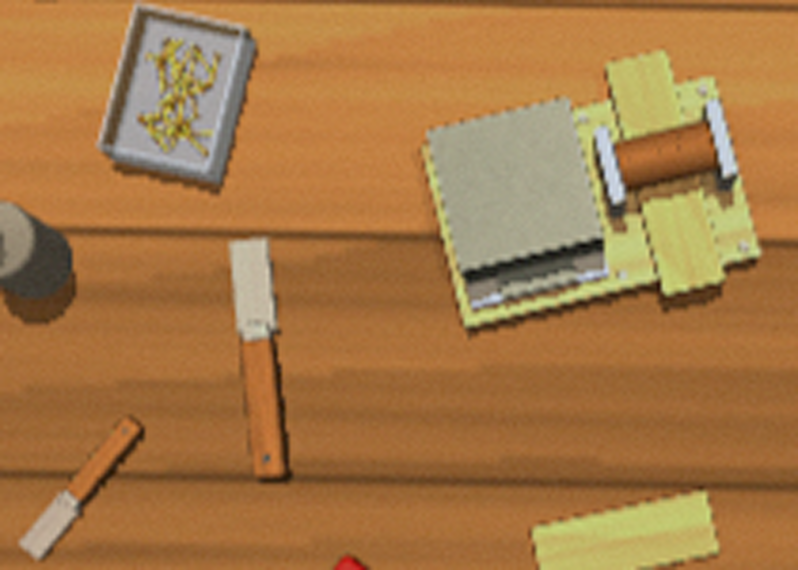

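View pics/c2.png

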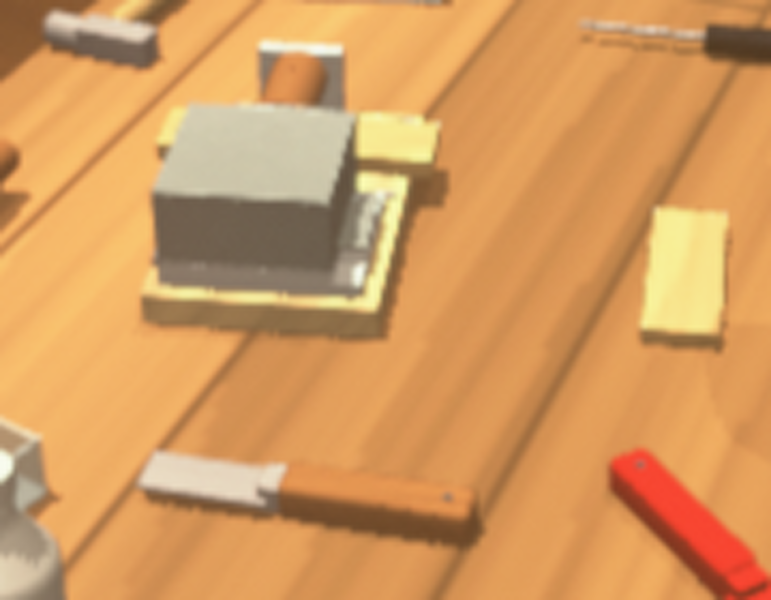

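The crop confirms the larger scraper with a bare wooden handle: blade tip at about (186,173), handle end at about (191,235). The shut cap has its lip facing the robot, at about (258,185). Next I measure both.

```bash
cat > geo.py <<'E'
import numpy as np,cv2
CAM={"top":(np.array([[431.4527618179912,0,281.71690236299355],[0,431.4527618179912,207.97254215172612],[0,0,1]]),None)}
def cast(cam,uv,z):
    K,V=cam["intrinsics"],cam["view"]
    R,t=V[:3,:3],V[:3,3]; uv=np.atleast_2d(np.asarray(uv,float))
    d=(np.linalg.inv(K)@np.c_[uv,np.ones(len(uv))].T).T@R
    c=-R.T@t
    return c+d*((z-c[2])/d[:,2])[:,None]
def proj(cam,P):
    P=np.atleast_2d(P);V=cam["view"];q=P@V[:3,:3].T+V[:3,3];q=q@cam["intrinsics"].T
    return q[:,:2]/q[:,2:]
E
python3 - <<'E'
from workcell import vision
from geo import *
t=vision.read_camera("top"); s=vision.read_camera("side")
c=lambda p:np.array([[120+x/3.8-.4,110+y/3.8-.4] for x,y in p])
s_=lambda p:np.array([[150+x/4.283-.4,160+y/4.286-.4] for x,y in p])
def show(n,p): print(n,(p*1000).round(1).tolist())
show("tip",cast(t,c([(231,241),(268,238)]),.012))
show("tail",cast(t,c([(255,478),(287,475)]),.024))
show("cap",cast(t,c([(427,130),(568,98),(606,242),(465,272)]),.094))
show("base",cast(t,c([(468,328),(760,256),(712,78)]),.024))
show("side tip",cast(s,s_([(158,452),(140,485)]),.012))
show("side tail",cast(s,s_([(475,490),(470,520)]),.024))
show("side cap",cast(s,s_([(192,107),(355,108),(336,200),(155,192)]),.094))
show("side base",cast(s,s_([(145,300),(382,310)]),.024))
for n,cam,z,b in(("top",t,.094,(225,125,285,200)),):
    f=cam["frame"];hsv=cv2.cvtColor(f,cv2.COLOR_RGB2HSV)
    print("cap px",f[160,257],hsv[160,257], "handle",f[215,190],hsv[215,190],"blade",f[185,186],hsv[185,186])
    m=((abs(hsv[:,:,2].astype(int)-int(hsv[160,257,2]))<25)&(hsv[:,:,1]<70)).astype(np.uint8)
    k=np.zeros_like(m);k[b[1]:b[3],b[0]:b[2]]=1;m*=k
    cs=max(cv2.findContours(m,0,1)[0],key=cv2.contourArea)
    print(cv2.contourArea(cs)); 
    P=cast(cam,cs[:,0],z)[:,:2].astype(np.float32); r=cv2.minAreaRect(P*1000);print(r)
# handle & blade rect
f=t["frame"];hsv=cv2.cvtColor(f,cv2.COLOR_RGB2HSV).astype(int)
for n,mm,z in(("blade",(hsv[:,:,1]<90)&(hsv[:,:,2]>110),.012),):
    k=np.zeros(mm.shape,bool);k[165:205,175:203]=1
    cs=max(cv2.findContours((mm&k).astype(np.uint8),0,1)[0],key=cv2.contourArea)
    print(n,cv2.minAreaRect((cast(t,cs[:,0],z)[:,:2]*1000).astype(np.float32)))
E
```

```text
tip [[624.3, 326.8, 12.0], [627.3, 297.6, 12.0]]
tail [[436.6, 296.9, 24.0], [439.3, 272.4, 24.0]]
cap [[695.2, 164.9, 94.0], [721.8, 60.1, 94.0], [612.6, 29.5, 94.0], [588.0, 133.4, 94.0]]
base [[556.5, 136.2, 24.0], [617.9, -91.2, 24.0], [761.0, -51.9, 24.0]]
side tip [[624.8, 296.0, 12.0], [620.5, 325.2, 12.0]]
side tail [[439.6, 275.6, 24.0], [433.4, 299.7, 24.0]]
side cap [[717.6, 62.8, 94.0], [618.6, 24.9, 94.0], [584.8, 131.7, 94.0], [690.7, 163.6, 94.0]]
side base [[694.2, 180.6, 24.0], [553.3, 137.3, 24.0]]
cap px [166 163 140] [ 27  40 166] handle [181 103  49] [ 12 186 181] blade [192 182 158] [ 21  45 192]
1365.0
((656.2241821289062, 98.74685668945312), (107.43978118896484, 109.80826568603516), 14.99415111541748)
blade ((586.3016357421875, 307.5433044433594), (80.70403289794922, 30.776193618774414), 7.733500003814697)
```

```bash
cat > plan.py <<'E'
import numpy as np
from scipy.spatial.transform import Rotation as Ro
YAW=0.267; SC=np.array([.655,.0977]); ex=np.array([np.cos(YAW),np.sin(YAW),0]); ey=np.array([-np.sin(YAW),np.cos(YAW),0]); ez=np.array([0,0,1.])
HINGE=np.r_[SC,0]+.055*ex+.042*ez
SG=np.array([.506,.2953,.012]); SY=np.deg2rad(7.7)
def down(yaw,sgn=1):
    """tool down, jaw axis perpendicular to heading yaw"""
    z=sgn*np.array([-np.sin(yaw),np.cos(yaw),0]); y=np.array([0,0,-1.]); 
    return Ro.from_matrix(np.c_[np.cross(y,z),y,z])
DZ=.008  # TCP above the grip point when grasped
def pry(theta,ins=.014,zb=.038,sgn=1):
    """TCP pose with blade inserted ins under lip, rotated rigidly with the cap by theta"""
    tipx=-.073+ins
    tcp=np.r_[SC,0]+(tipx-.120)*ex+(zb+.0015+DZ)*ez
    R=Ro.from_rotvec(-theta*ey)
    return HINGE+R.apply(tcp-HINGE), (R*down(YAW,sgn)).as_quat()
E
python3 - <<'E'
from workcell import *
from plan import *
import plan
from geo import *
t=vision.read_camera("top")
print("slat",cast(t,[(260,248),(307,240),(309,256),(263,264)],.014).round(3).tolist())
for s in(1,-1):
    print(s,"grasp",kinematics.solve_ik(SG+[0,0,DZ],down(SY,s).as_quat()))
    for th in np.arange(0,1.5,.2):
        q=kinematics.solve_ik(*pry(th,sgn=s)); print(round(th,1),pry(th)[0].round(3),None if q is None else np.round(q,2))
    print("screw",[kinematics.solve_ik(np.r_[SC,.075],down(a,s).as_quat())[5].round(2) for a in (-1.5,-.75,0,.75,1.5)])
E
```

```text
slat [[0.404, 0.082, 0.014], [0.43, -0.056, 0.014], [0.383, -0.063, 0.014], [0.357, 0.072, 0.014]]
1 grasp [ 5.25710712e-01  5.93337719e-01  1.86136234e+00 -4.44089210e-16
  6.86892596e-01 -1.17947597e+00]
0.0 [0.482 0.05  0.048] [ 0.1   0.44  2.07 -0.    0.63 -1.74]
0.2 [0.486 0.051 0.001] [ 0.08  0.5   2.21  0.16  0.24 -1.91]
0.4 [ 0.498  0.055 -0.044] [0.05 0.63 2.31 2.73 0.21 1.77]
0.6 [ 0.519  0.06  -0.086] [0.03 0.84 2.35 2.92 0.64 1.55]
0.8 [ 0.547  0.068 -0.122] [0.02 1.06 2.32 2.93 1.03 1.5 ]
1.0 [ 0.582  0.078 -0.152] [0.01 1.26 2.23 2.92 1.34 1.48]
1.2 [ 0.621  0.088 -0.174] [0.02 1.41 2.1  2.91 1.56 1.48]
1.4 [ 0.664  0.1   -0.188] [0.04 1.53 1.94 2.92 1.71 1.5 ]
screw [np.float64(0.08), np.float64(-0.67), np.float64(-1.42), np.float64(-2.17), np.float64(-2.92)]
-1 grasp [ 5.25710712e-01  5.93337719e-01  1.86136234e+00 -4.44089210e-16
  6.86892596e-01  1.96211669e+00]
0.0 [0.482 0.05  0.048] [ 0.1   0.44  2.07 -0.    0.63  1.4 ]
0.2 [0.486 0.051 0.001] [0.08 0.5  2.21 0.16 0.24 1.23]
0.4 [ 0.498  0.055 -0.044] [ 0.05  0.63  2.31  2.73  0.21 -1.37]
0.6 [ 0.519  0.06  -0.086] [ 0.03  0.84  2.35  2.92  0.64 -1.59]
0.8 [ 0.547  0.068 -0.122] [ 0.02  1.06  2.32  2.93  1.03 -1.64]
1.0 [ 0.582  0.078 -0.152] [ 0.01  1.26  2.23  2.92  1.34 -1.66]
1.2 [ 0.621  0.088 -0.174] [ 0.02  1.41  2.1   2.91  1.56 -1.66]
1.4 [ 0.664  0.1   -0.188] [ 0.04  1.53  1.94  2.92  1.71 -1.64]Traceback (most recent call last):
  File "<stdin>", line 11, in <module>
TypeError: 'NoneType' object is not subscriptable
```

Rotating the tool with the cap would point the fingers back at the robot. I'll keep the blade level instead and carry its tip around the lip's arc. First, the grasp.

```bash
cat >> plan.py <<'E'
def tiparc(theta,r=.117,off=.001):
    """TCP with level blade whose top tip edge sits on the lip underside at radius r (off below it)"""
    u=-np.cos(theta)*ex+np.sin(theta)*ez; n=-np.sin(theta)*ex-np.cos(theta)*ez
    top=HINGE+.0005*ez+r*u+off*n
    return top-.0015*ez-.120*ex+(.0015+DZ)*ez, down(YAW).as_quat()
E
python3 - <<'E'
from workcell import *
from plan import *
from geo import *
for th in np.arange(0,1.4,.2): 
    p=tiparc(th); print(p[0].round(3),np.round(kinematics.solve_ik(*p),2))
q=down(SY).as_quat()
bot.reach(SG+[0,0,.16],q)
hand.move_gripper(.06)
bot.servo_line(SG+[0,0,DZ],q,velocity=.12)
print(hand.move_gripper(.0,90), get_obs()["gripper_width"],get_obs()["position"])
t=vision.read_camera("top"); s=vision.read_camera("side")
cv2.imwrite("pics/g.png",cv2.resize(np.hstack([s["frame"][180:330,150:350],t["frame"][130:280,130:330]]),(800,300))[:,:,::-1])
print(get_obs()["time_s"],get_obs()["wrist_force"])
E
```

```text
[0.479 0.05  0.05 ] [ 0.1   0.43  2.08 -0.    0.63 -1.74]
[0.482 0.05  0.073] [ 0.1   0.39  2.07 -0.    0.68 -1.74]
[0.488 0.052 0.095] [ 0.1   0.36  2.04 -0.    0.74 -1.73]
[0.499 0.055 0.116] [ 0.11  0.34  2.01 -0.    0.79 -1.73]
[0.513 0.059 0.134] [ 0.11  0.33  1.96 -0.    0.85 -1.73]
[0.531 0.064 0.148] [ 0.12  0.34  1.92 -0.    0.89 -1.72]
[0.551 0.069 0.159] [ 0.12  0.35  1.86 -0.    0.93 -1.72]
False 0.02435910338920909 [0.50628826 0.29549682 0.02083392]
5.7 [-1.10872388 -0.51563408  6.18285576]
```

View pics/g.png

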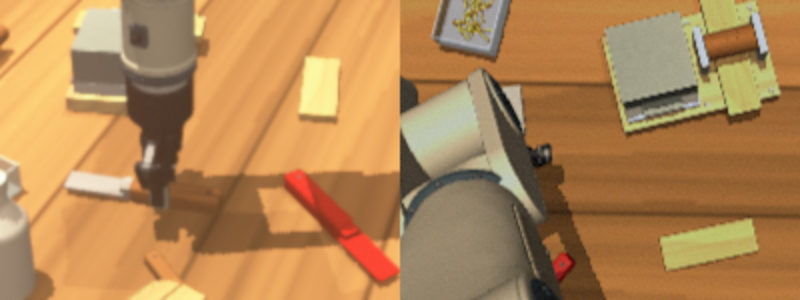

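Gripped: the width is 24 mm and the side view shows the fingers across the handle. Next I lift and line up in front of the lip.

Run:
```python
from workcell import *
from plan import *
from geo import *
bot.servo_line(get_obs()["position"]+[0,0,.07],velocity=.1)
p,q=tiparc(0,off=.0030)
pre=p-.05*ex
bot.reach(pre+[0,0,.05],q)
bot.servo_line(pre,q,velocity=.08)
s=vision.read_camera("side");t=vision.read_camera("top")
a=cv2.resize(s["frame"][180:270,170:310],(800,514),interpolation=cv2.INTER_CUBIC)
tip=HINGE*[1,1,0]-.167*ex+.038*ez  # placeholder expected tip
o=get_obs(); exp=o["position"]+.120*ex-[0,0,DZ+.0015]
print(o["time_s"],exp.round(4),[proj(c,np.array([exp-.015*ey,exp+.015*ey])).round(1).tolist() for c in(s,t)],o["wrist_force"].round(2))
cv2.imwrite("pics/p1.png",a[:,:,::-1])
b=cv2.resize(t["frame"][130:230,210:340],(780,600),interpolation=cv2.INTER_CUBIC);cv2.imwrite("pics/p2.png",b[:,:,::-1])
```

```text
8.4833 [0.5474 0.0682 0.0384] [[[251.1, 211.5], [249.9, 217.5]], [[270.4, 197.4], [260.5, 199.9]]] [-0.78  0.19 -0.32]
```

View pics/p1.png

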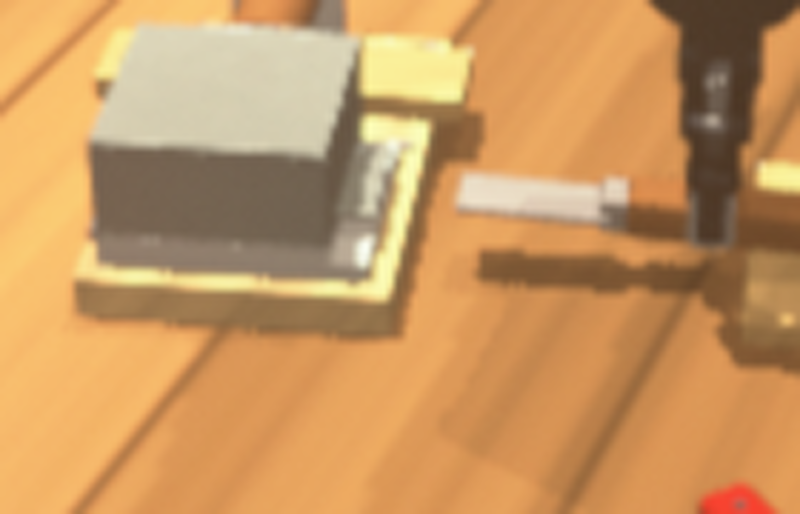

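View pics/p2.png

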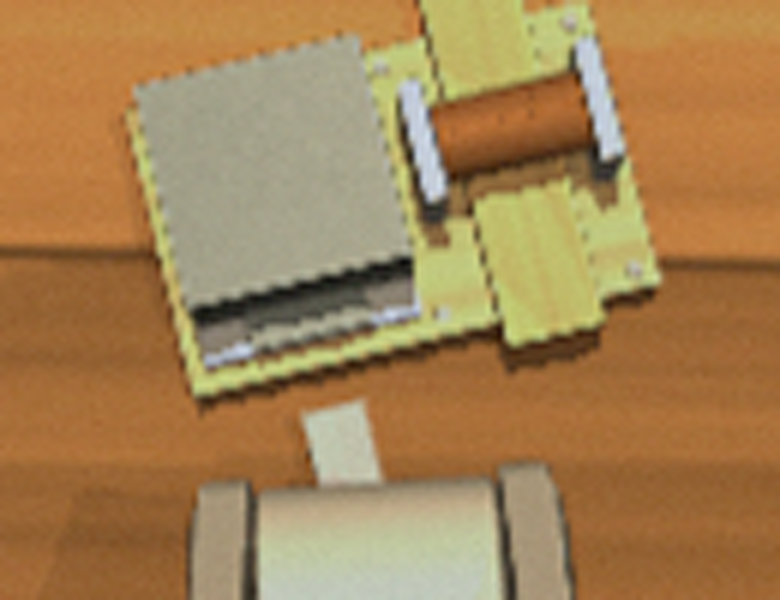

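The blade is level. Its tip shows in the side view at (250,210–217) and the top view at (260–270,197), within about 1 px of where I expected. The blade heads for the middle of the lip, so I insert it and pry.

Run:
```python
from workcell import *
from plan import *
from geo import *
p,q=tiparc(0,off=.0030)
f0=get_obs()["wrist_force"]
for d in(-.02,-.008,0):
    bot.servo_line(p+d*ex,q,velocity=.06)
    o=get_obs(); print(d,(o["wrist_force"]-f0).round(2), (o["position"]-p-d*ex).round(4))
    if np.linalg.norm(o["wrist_force"]-f0)>5: print("contact");break
else:
  for th in(.0,.15,.25):
    bot.servo_line(tiparc(th,off=-.001)[0],q,velocity=.06)
    print(th,(get_obs()["wrist_force"]-f0).round(2))
s=vision.read_camera("side");t=vision.read_camera("top")
a=cv2.resize(s["frame"][170:260,170:310],(400,257),interpolation=cv2.INTER_CUBIC)
b=cv2.resize(t["frame"][140:226,220:354],(400,257),interpolation=cv2.INTER_CUBIC)
cv2.imwrite("pics/q1.png",np.hstack([a,b])[:,:,::-1]); print(get_obs()["time_s"])
```

```text
-0.02 [ 0.3   0.32 -1.1 ] [-0.0003 -0.     -0.0002]
-0.008 [ 1.16 -0.12 -2.25] [0.0005 0.0001 0.    ]
0 [ 0.98 -1.01 -2.95] [0.0005 0.0001 0.    ]
0.0 [ 0.29 -0.42 -0.81]
0.15 [ 1.76 -1.03 -1.77]
0.25 [ 1.1  -0.33 -0.98]
10.9
```

View pics/q1.png

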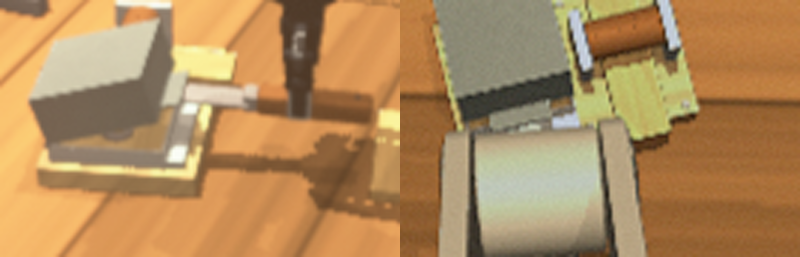

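The cap is rising on the blade: its side-view crop shows it tilted, with the blade under the lip at (190,95). I continue around the arc.

Run:
```python
from workcell import *
from plan import *
from geo import *
q=down(YAW).as_quat()
ims=[]
for th in(.4,.55,.7,.85,.95):
    bot.servo_line(tiparc(th,off=-.001)[0],q,velocity=.06)
    if th in(.55,.95):
        ims.append(cv2.resize(vision.read_camera("side")["frame"][120:260,150:330],(400,311)))
print(get_obs()["wrist_force"].round(2),get_obs()["time_s"])
cv2.imwrite("pics/q2.png",np.hstack(ims)[:,:,::-1])
```

```text
[ 0.15 -0.23 -0.85] 13.1083
```

View pics/q2.png

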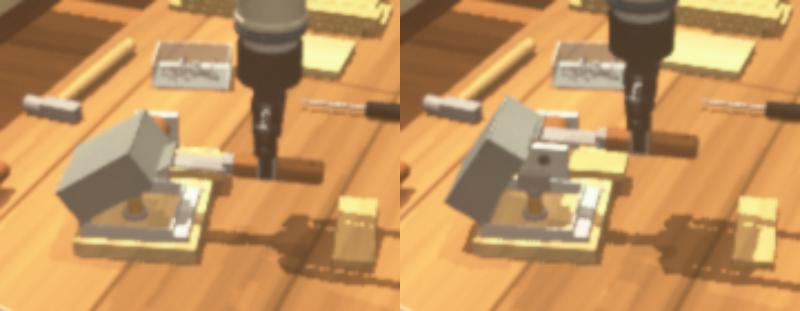

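Run:
```python
from workcell import *
from plan import *
from geo import *
q=down(YAW).as_quat()
for th in(1.1,1.22,1.35):
    bot.servo_line(tiparc(th,off=-.001)[0],q,velocity=.06)
bot.dwell(.3)
s=vision.read_camera("side")["frame"]
if 1:
    cv2.imwrite("pics/q3.png",cv2.resize(s[100:260,120:330],(600,457))[:,:,::-1])
print(get_obs()["wrist_force"].round(2),get_obs()["time_s"])
```

```text
[ 0.32  0.41 -1.53] 14.6833
```

View pics/q3.png

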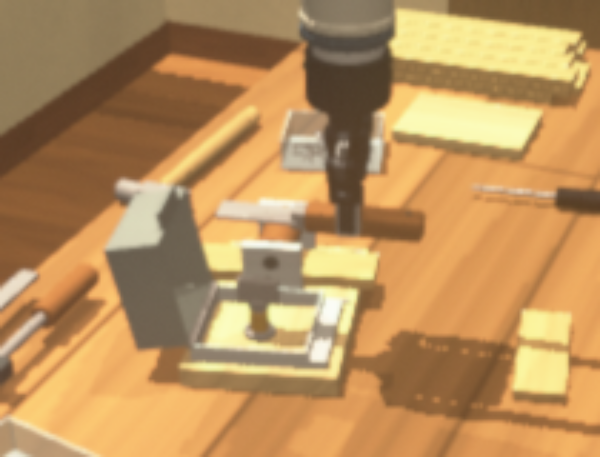

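The cap has gone over and the thumbscrew wing is visible at (270,265) in the crop. Next I lay the scraper back in its original spot.

Run:
```python
from workcell import *
from plan import *
from geo import *
bot.servo_line(get_obs()["position"]-.06*ex+[0,0,.03],velocity=.15)
q=down(SY).as_quat()
bot.reach(SG+[0,0,.10],q)
bot.servo_line(SG+[0,0,.035],q,velocity=.1)
bot.servo_line(SG+[0,0,DZ+.0012],q,velocity=.04)
print(get_obs()["wrist_force"].round(2),get_obs()["position"])
hand.move_gripper(.06)
bot.servo_line(SG+[0,0,.18],q,velocity=.15)
bot.reach(np.array([.5,.0,.3]),down(0).as_quat())
s=vision.read_camera("side")["frame"];t=vision.read_camera("top")["frame"]
cv2.imwrite("pics/r1.png",cv2.resize(s[130:310,100:340],(800,600))[:,:,::-1])
cv2.imwrite("pics/r2.png",cv2.resize(t[100:260,120:333],(798,600))[:,:,::-1])
cv2.imwrite("pics/tfull.png",t[:,:,::-1]);cv2.imwrite("pics/sfull.png",s[:,:,::-1])
print(get_obs()["wrist_force"].round(2),get_obs()["time_s"])
```

```text
[-1.52 -0.02  6.75] [0.50611888 0.29539487 0.02142647]
[0.   0.04 0.33] 20.8917
```

View pics/r1.png

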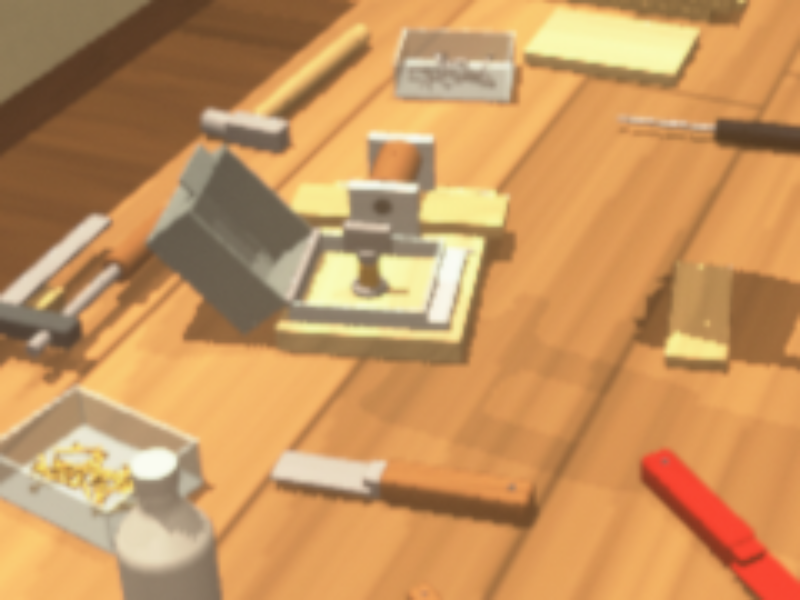

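View pics/r2.png

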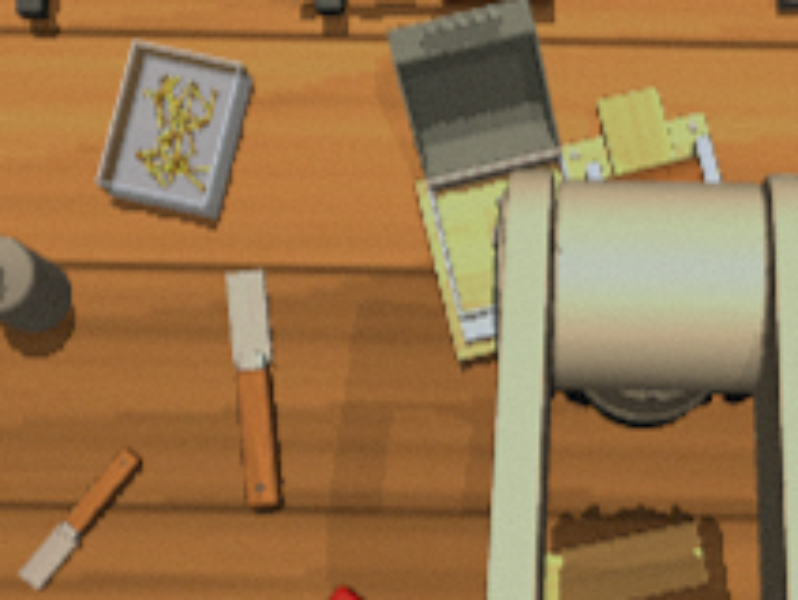

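The scraper lies flat at its old spot and the cap is fully open. The arm hides the screw from above, so I move it aside for a clear top view.

Run:
```python
from workcell import *
from plan import *
from geo import *
j=np.array(get_obs()["joint_pos"]);j[0]=-.75;bot.goto_joints(j)
S=vision.read_camera("side");T=vision.read_camera("top")
P=[np.r_[SC,z] for z in(.06,.086)]
print("top",proj(T,P).round(1).tolist(),"side",proj(S,P).round(1).tolist(),get_obs()["time_s"])
cv2.imwrite("pics/s1.png",cv2.resize(S["frame"][165:245,170:270],(750,600),interpolation=cv2.INTER_CUBIC)[:,:,::-1])
cv2.imwrite("pics/s2.png",cv2.resize(T["frame"][130:200,225:305],(686,600),interpolation=cv2.INTER_CUBIC)[:,:,::-1])
np.savez("cam.npz",S=S["frame"],T=T["frame"])
```

```text
top [[255.9, 160.8], [255.4, 158.8]] side [[209.9, 205.5], [209.4, 197.4]] 22.3583
```

View pics/s1.png

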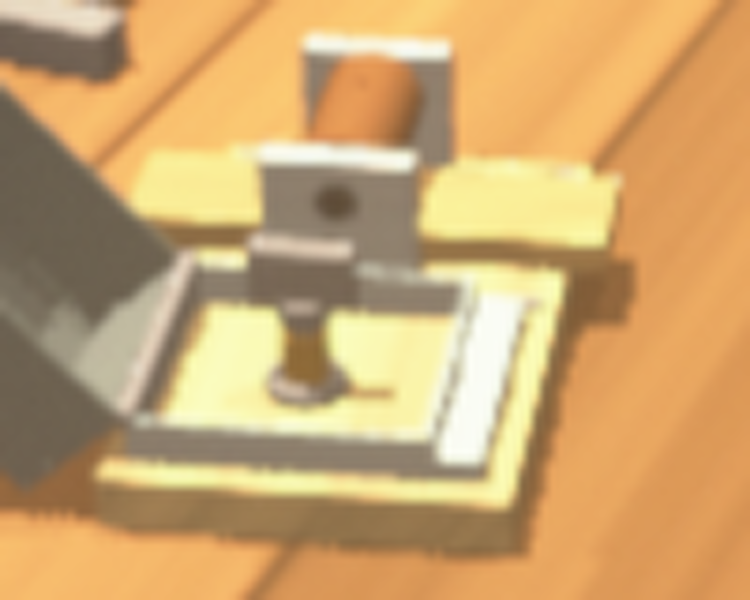

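View pics/s2.png

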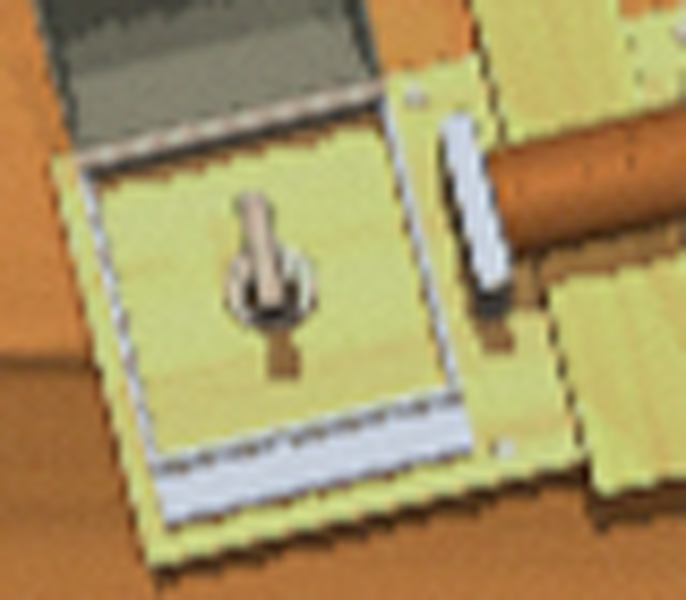

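In the top crop the wing runs from (250,193) to (272,302). I compute its heading from both views.

Run:
```python
from workcell import *
from plan import *
from geo import *
T=vision.read_camera("top");S=vision.read_camera("side")
k=8.573
e=np.array([[225+x/k-.45,130+y/k-.45] for x,y in[(272,302),(250,193)]])
p=cast(T,e,.086);d=p[1]-p[0];print(p.round(4),p.mean(0),np.linalg.norm(d),np.arctan2(d[1],d[0]))
e=np.array([[170+x/7.5-.45,165+y/7.5-.45] for x,y in[(354,246),(252,240)]])
p=cast(S,e,.086);d=p[1]-p[0];print(p.round(4),p.mean(0),np.linalg.norm(d),np.arctan2(d[1],d[0]))
# mask PCA
f=T["frame"].astype(int);h=cv2.cvtColor(T["frame"],cv2.COLOR_RGB2HSV)
print(f[150:170:2,254:258].tolist())
```

```text
[[0.6376 0.0948 0.086 ]
 [0.6744 0.1031 0.086 ]] [0.65598709 0.09896577 0.086     ] 0.03775033810959743 0.22035138155301873
[[0.6367 0.0903 0.086 ]
 [0.6726 0.1    0.086 ]] [0.65467039 0.09517929 0.086     ] 0.037222947958810766 0.2638261980265276
[[[201, 210, 131], [198, 209, 132], [201, 211, 135], [197, 207, 135]], [[193, 188, 145], [186, 185, 142], [194, 202, 133], [199, 207, 134]], [[193, 175, 155], [183, 165, 151], [135, 135, 98], [188, 196, 124]], [[189, 172, 152], [199, 186, 164], [156, 151, 120], [190, 199, 127]], [[172, 155, 135], [202, 189, 168], [168, 153, 136], [168, 166, 136]], [[158, 144, 126], [199, 187, 165], [191, 176, 155], [119, 106, 93]], [[105, 95, 83], [192, 182, 163], [198, 180, 159], [157, 141, 126]], [[51, 37, 20], [172, 162, 142], [199, 179, 156], [177, 158, 140]], [[103, 95, 87], [59, 55, 49], [40, 36, 33], [41, 37, 30]], [[160, 163, 103], [119, 108, 73], [110, 89, 68], [114, 96, 75]]]
```

Run:
```python
from workcell import *
from plan import *
from geo import *
q=down(.24).as_quat()
c=np.r_[.6551,.0975,.076]
bot.reach(c+[0,0,.13],q)
hand.move_gripper(.040)
bot.servo_line(c,q,velocity=.1)
f=get_obs();print("down",f["wrist_force"].round(2),f["ft_torque"].round(3))
hand.move_gripper(0.,60)
bot.dwell(.2)
f=get_obs();print("grip",f["wrist_force"].round(2),f["ft_torque"].round(3),f["gripper_width"],np.round(f["joint_pos"],3),f["time_s"])
s=vision.read_camera("side")["frame"]
cv2.imwrite("pics/u1.png",cv2.resize(s[130:250,140:300],(800,600))[:,:,::-1])
```

```text
down [-0.11  0.14  0.06] [ 0.014  0.033 -0.07 ]
grip [-1.03 -4.32  5.97] [-0.761  0.102  0.043] 0.01555026887293391 [ 1.450e-01  5.980e-01  1.667e+00 -1.000e-03  8.760e-01 -1.665e+00] 26.7333
```

View pics/u1.png

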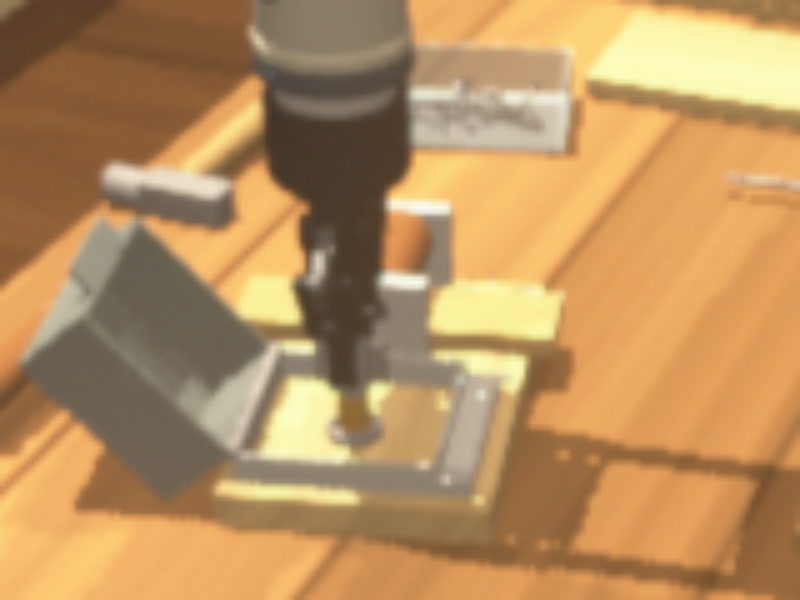

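The width reads 15.6 mm where 10 mm was expected, so I check whether the grip has settled.

Run:
```python
from workcell import *
from geo import *
bot.dwell(.5)
f=get_obs();print("grip",f["wrist_force"].round(2),f["ft_torque"].round(3),f["gripper_width"],f["time_s"],f["position"],f["joint_efforts"].round(2))
s=vision.read_camera("side")["frame"]
cv2.imwrite("pics/u2.png",cv2.resize(s[175:225,190:240],(600,600),interpolation=cv2.INTER_CUBIC)[:,:,::-1])
```

```text
grip [-1.21 -4.75  5.95] [-0.761  0.103  0.025] 0.01561376367017059 27.2833 [0.65566341 0.09687823 0.07696275] [ 2.600e+00 -6.674e+01 -2.633e+01  1.090e+00 -4.200e-01  5.000e-02]
```

View pics/u2.png

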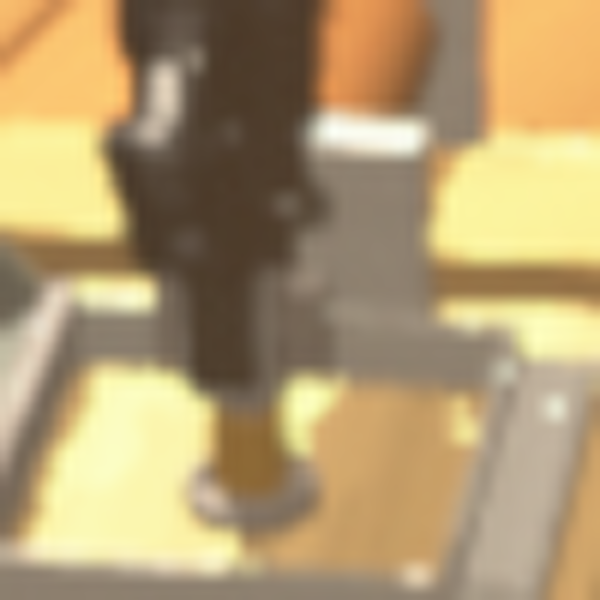

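A lateral force and too large a width suggest the fingertips may also be catching the round stem below the wing. I regrip a few mm higher and re-centre.

Run:
```python
from workcell import *
from plan import *
from geo import *
hand.move_gripper(.035)
q=down(.25).as_quat()
bot.servo_line(np.array([.6553,.0965,.084]),q,velocity=.05)
hand.move_gripper(0.,60)
bot.dwell(.2)
f=get_obs();print("grip",f["wrist_force"].round(2),f["ft_torque"].round(3),f["gripper_width"],f["time_s"],f["position"],f["joint_efforts"].round(2))
```

```text
grip [-2.13  1.    3.93] [0.187 0.298 0.032] 0.008512258143077909 28.5083 [0.65524936 0.09661382 0.08412679] [-9.500e-01 -6.745e+01 -2.744e+01 -3.500e-01 -5.900e-01  3.000e-02]
```

The width is now 8.5 mm, consistent with the earlier reading offset, and the side load is gone. Now I turn clockwise in small steps and watch the torque.

Run:
```python
from workcell import *
import numpy as np
j=np.array(get_obs()["joint_pos"]); 
for i in range(30):
    j[5]+=.06; bot.goto_joints(j)
    f=get_obs(); tz=f["ft_torque"][2]
    print(i,round(j[5],3),round(f["joint_pos"][5],3),f["ft_torque"].round(3),round(f["joint_efforts"][5],3),round(f["gripper_width"],4),round(f["time_s"],2))
    if abs(tz)>.5 or i>24: break
```

```text
0 -1.617 -1.618 [ 0.144  0.284 -0.112] 0.3 0.0087 28.76
1 -1.557 -1.559 [0.068 0.288 0.016] 0.282 0.0086 29.01
2 -1.497 -1.5 [ 0.099  0.255 -0.074] 0.274 0.0088 29.26
3 -1.437 -1.44 [ 0.091  0.288 -0.1  ] 0.271 0.0083 29.51
4 -1.377 -1.38 [ 0.007  0.313 -0.04 ] 0.27 0.0082 29.76
5 -1.317 -1.32 [ 0.015  0.295 -0.041] 0.269 0.0088 30.01
6 -1.257 -1.26 [-0.04   0.339 -0.103] 0.269 0.0086 30.26
7 -1.197 -1.2 [-0.12   0.345  0.034] 0.269 0.0084 30.51
8 -1.137 -1.14 [-0.104  0.291 -0.024] 0.269 0.0082 30.76
9 -1.077 -1.08 [-0.176  0.398 -0.049] 0.269 0.0087 31.01
10 -1.017 -1.02 [-0.312  0.366 -0.092] 0.27 0.0085 31.26
11 -0.957 -0.96 [-0.205  0.418 -0.069] 0.27 0.0088 31.51
12 -0.897 -0.9 [-0.382  0.414 -0.045] 0.27 0.0083 31.76
13 -0.837 -0.84 [-0.432  0.436 -0.043] 0.262 0.0085 32.01
14 -0.777 -0.781 [-0.394  0.486  1.26 ] 1.623 0.0089 32.26
```

The stop came in at joint 6 ≈ −0.79: torque jumped from about 0 to 1.26 N m after a 0.86 rad turn, which is within the stated range. I hold there, then back off a quarter turn.

Run:
```python
from workcell import *
from geo import *
bot.dwell(.3)
f=get_obs();print("seat",f["joint_pos"][5],f["ft_torque"].round(3),f["wrist_force"].round(2))
j=np.array(f["joint_pos"]); q0=-.79
for k in range(1,9):
    j[5]=q0-1.571*k/8; bot.goto_joints(j)
bot.dwell(.4)
f=get_obs();print(f["joint_pos"][5],f["ft_torque"].round(3),f["wrist_force"].round(2),f["gripper_width"],f["time_s"])
s=vision.read_camera("side")["frame"];t=vision.read_camera("top")["frame"]
cv2.imwrite("pics/v1.png",cv2.resize(s[130:310,100:340],(800,600),interpolation=cv2.INTER_CUBIC)[:,:,::-1])
cv2.imwrite("pics/v2.png",t[:,:,::-1])
```

```text
seat -0.7785746229343324 [-0.41   0.523  1.358] [-3.03 -2.61  5.72]
-2.3597092993952655 [0.415 0.452 0.052] [-1.81  1.76  2.27] 0.008811648601639709 35.4333
```

View pics/v1.png

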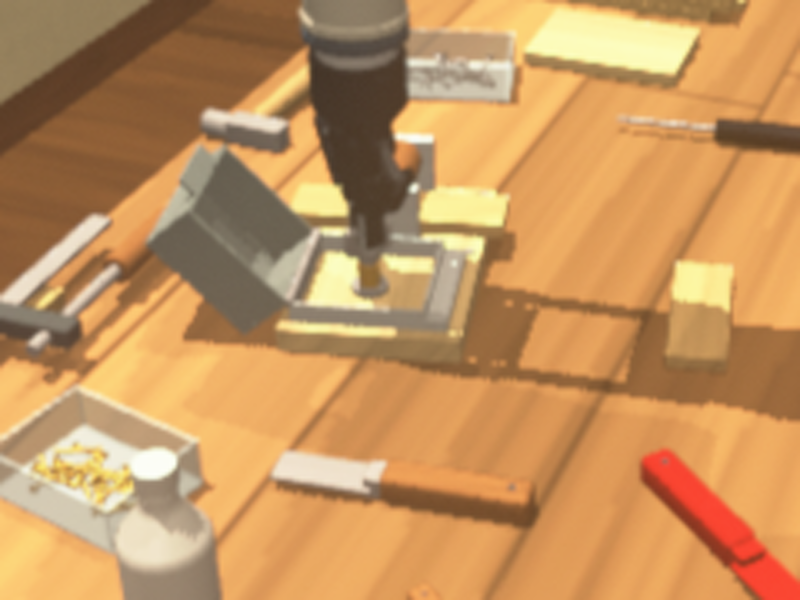

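View pics/v2.png

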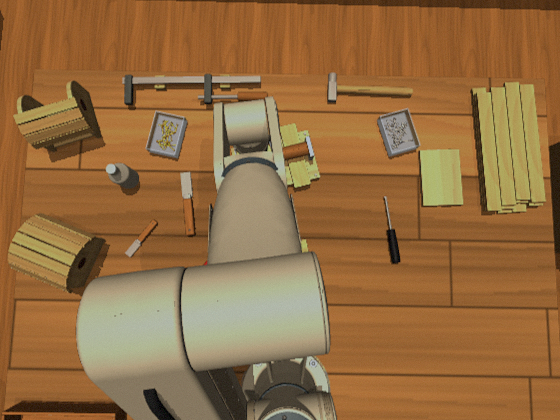

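Still gripping at 8.8 mm, cap open at (230,240) in the side crop, scraper flat at (400,485), bystanders in place. I hand in.

```bash
python3 -c "
from workcell import *
print(hand_in())"
```

```text
the job is handed in; nothing more can be done
None
```

I pried the cap up by its lip with the larger wooden scraper until it fell fully open. I then laid the scraper back flat where it had been, seated the thumbscrew and backed it off a quarter turn. I handed the job in at about 35 s, still gripping the screw; it reported no verdict.

- **Seating:** the stop showed as a torque jump to about 1.3 N m after 0.86 rad of clockwise turn. I then backed off 1.57 rad from that stop.
- **Last checks:** the grip width was steady at 8.8 mm with low torque. The final pictures show the cap lying open, the scraper flat and untouched, and the glue, screwdriver and offcut where they were. The loose slat was only in view from the side, where it looked unmoved.
- **What disagreed:** my first grip on the screw read 15.6 mm instead of about 10 mm, probably because the fingertips were catching the stem below the wing. I regripped 8 mm higher and it read 8.5 mm.
- **Not measured directly:** I inferred the screw's angle from the wrist joint and the torque jump. A small slip in the pads would not have shown, though nothing suggested one.

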